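# Sweep filter pieces into the tray with a scraper and rack the scraper

## Task

Take the scraper out of its slotted rack and use its blade to sweep the three loose ceramic filter pieces (brick, stepped block, puck) along the shelf and through the open side of the grey tray, until all three lie completely inside on the tray's floor. Then stand the scraper back upright in the rack's slot, fully down, and let go. Touch the pieces only with the scraper and do not lift them, and leave the shrimp tube, tweezers, dish and jar where they are.

Things in the scene. Friction and masses are not known exactly. Their poses are not given: they have to be found in the camera images.
- scraper: Hand scraper, 110 mm tall, 0.2 kg, starts standing in the rack's slot (it may lean up to 6 degrees). Flat aluminium blade 100 mm wide (own x) x 6 mm thick (own y) x 85 mm high, with a black plastic handle on top: a bar 100 mm (x) x 22 mm (y) x 30 mm high, from 80 to 110 mm above the blade's lower edge, flat parallel sides. Origin: middle of the blade's lower edge; z up towards the handle. Front and back are alike. Grasp the bar from above across its 22 mm.
- rack: Fixed light wooden block 150 mm (own x) x 56 mm (y) x 50 mm high with one slot in its top for the scraper's blade, long side along own x: 106 mm x 10 mm, 40 mm deep, its mouth chamfered by 7 mm all round. Origin: centre of the underside, on the shelf; position and yaw vary.
- rack_seat (a point): Centre of the rack slot's floor, 10 mm above the shelf; axes as the rack's. The scraper's origin lies here when it is fully seated.
- tray: Fixed grey plastic tray, outer 214 mm (own x) x 230 mm (y), floor 3 mm thick, three walls 7 mm thick and 40 mm high; the side towards own +y is open, with a thin sloping lip at y = +94 to +105 mm. Inside 200 mm wide (x = -100 to +100), from the lip back to y = -123 mm. Origin: underside, 100 mm in from the open edge (y = +100), midway across; position and yaw (within 0.25 rad of the world axes) vary, so the open side faces roughly world +y.
- brick: Grey ceramic filter brick 70 x 46 x 36 mm high, 0.11 to 0.22 kg, lying loose on the shelf. Origin: centre of the underside, z up.
- stepped: Grey ceramic stepped filter block: base 64 x 50 x 20 mm with a smaller step 40 x 32 mm on top, 37 mm high in all, 0.09 to 0.18 kg, loose on the shelf. Origin: centre of the underside, z up.
- puck: Grey ceramic filter puck, a flat disc 62 mm in diameter and 34 mm high, 0.1 to 0.21 kg, loose on the shelf. Origin: centre of the underside, z up.
- tube: Bystander: pale grey ceramic shrimp tube on a flat foot, lying along own x, 100 mm long, 48 mm wide, 50 mm high, loose. Origin: centre of the underside.
- tweezers: Bystander: stainless tweezers lying along own x, 150 mm long, up to 22 mm wide, 9 mm high, loose. Origin: centre of the underside.
- dish: Bystander: round green plastic feeding dish, 84 mm across, 22 mm high, loose. Origin: centre of the underside.
- jar: Bystander: closed food jar, 58 mm across, 85 mm high, loose. Origin: centre of the underside. (Not listed, both fixed: a black air pump 100 mm high over its knob near the far edge, beyond x = 0.72 m; the glass tank, 260 mm high, at the right end of the shelf, beyond world y = -0.52 m.)

How it is judged:
By the outcome, as a careful person would: the job done as asked, in the order asked, and still so for the second after the job is handed in, with the robot touching nothing.
It also fails if it takes over 72 s, if anything falls off the work surface, if the arm or the gripper's body presses on something with over 40 N, if the wrist force passes 120 N, or if a joint passes its speed limit or range.

## Robot

A 7-joint arm with a two-finger parallel gripper is mounted at the origin on the work surface. World frame = base frame: x ahead of the robot, y to its left, z up, the work surface at z = 0. Lengths are in m, angles in rad, forces in N, time in s.
With the tool pointing down it reaches from about 0.425 to 0.875 m from the base axis. Payload 8.4 kg.
Tool frame: the origin (TCP) lies between the finger pads; the fingertips stand 8 mm ahead of it and the grasp point (between the pads) lies 11 mm behind it; z points along the fingers, y is the line along which they close (so a half turn about z gives the same grasp; the last joint's range is limited). The gripper opens to 85 mm and grips with 20 to 120 N. Pads are 22 mm wide; open, the fingers measure 114 mm over their backs; the gripper's body (76 mm by 85 mm) begins 54 mm behind the grasp point. The pads swing forward as they close: fully open they stand 13 mm farther back than shut.
Start: joints at [1.153, 0.333, 0.04, 1.465, -0.013, 1.343, -0.059], TCP at [0.204, -0.617, 0.239] pointing down, gripper open.
Joint ranges: [-2.58, 2.58], [-0.38, 2.09], [-1.3, 1.39], [0.25, 2.4], [-1.5, 4.64], [0.08, 2.09], [-2.65, 2.65]. Speed limits (rad/s): [2.22, 2.22, 2.79, 2.79, 3.14, 3.14, 3.14].

## Interface

Orientations are given as [roll, pitch, yaw] about the fixed x, y, z axes, in that order (R = Rz(yaw) Ry(pitch) Rx(roll)).
In Python, from cell import arm gives the robot as it stands. The module is installed in compiled form; this text tells all that it offers.
- The arm moves only by the tool drive_tool, never from a script. Its argument "deltas" is text: rows parted by semicolons, each of 7 numbers parted by spaces: the shift along the tool's x, y, z each as a share of 0.2 m, from -1 to 1, then the turn, a rotation vector about the tool's x, y, z each as a share of 90 degrees, from -1 to 1, then the closure, from -1 (fully open) to 1 (shut), so that 0 is half open. A call has 1 to 10 rows; each row shifts and turns the commanded pose from where the row before left it, along the tool's axes as they then stand; what a row does not reach is not made up. A row lasts 1/12 s, in which the tool goes at most 41.7 mm and 7.16 degrees, less where a joint would pass 70% of its speed; a pose out of reach is approached as far as the arm can. A call with a number of a shift or a turn outside -1 to 1 is refused whole. A call with a gripper value outside its range is refused whole. The fingers move at their own pace and stop on an object; the grip force is fixed at half the most. Time passes only in rows, so rows that do not move let the fingers close. It gives the time, the measured TCP pose, the force, the opening and the grip force at its end, in the units of the state.
- arm.read_state(): the state, without advancing time (a new reading comes with each control period).
- arm.capture(name): name is "side" or "top"; returns the picture (420x560x3 uint8, red, green, blue); there is no depth.
- arm.camera_info(name): a dict with "fx", "fy", "cx", "cy" (pixels), "k1" (the pictures are not rectified: a ray, as slopes to the right and down, at radius r is drawn at 1 + k1 r^2 times it, then the intrinsics apply), "position" and "orientation" of the camera in the world. Camera axes: x right, y down, z forward; pixel columns grow to the right and rows downward; lengths in m; the calibration is good to about 2 mm. A picture is of the moment at which its call begins. camera_info takes no time and is no camera call.
- arm.close_job(): hands the job in; it is judged then, once.
The state is a dict: "time": time; "qpos": joint angles; "dq": joint speeds; "effort": joint torques, N m; "eef_pos": TCP position; "tcp_rot": TCP orientation; "contact_force": force on the tool from outside, world axes, zero at the start; "wrist_torque": the same for the moment, N m; "opening": opening from 0.0 (shut) to 1.0 (fully open); "grip_force": force on a finger pad.
Only numpy, scipy, OpenCV 4.12 (cv2) and the standard library are available. Lean on these libraries where they do the work, as an engineer would, in place of code of your own. Each camera call takes 0.05 s, during which the arm holds its last target. There are 200 camera calls.

## Working session

There is one attempt and no reset: what is moved stays moved. The work goes in short steps, Python scripts to look and compute and a tool call to move; the robot and the scene stay as the last step left them, time stands still between calls to the robot, and variables do not carry over. Pictures are saved under pics/ and viewed, at most 10 in all, crops included, and the job is handed in when it is done.

Besides the shell and the picture viewer there is one more tool, called as a command line: name --argument value ..., lists and objects as JSON in quotes. drive_tool: Moves the arm, as the interface text tells. Shift numbers are shares of 0.2 m and turn numbers shares of 90 degrees, none past 1 either way. Its arguments: {"type":"object","properties":{"deltas":{"type":"string"}},"required":["deltas"]}

```bash
mkdir -p pics
python3 - <<'E'
from cell import arm
import cv2
for n in("top","side"):
    print(n,arm.camera_info(n)); cv2.imwrite(f"pics/{n}0.png",arm.capture(n)[:,:,::-1])
print(arm.read_state())
E
```

```text
top {'fx': 527.2676478985812, 'fy': 527.2676478985812, 'cx': 286.96735304973845, 'cy': 203.52762733764052, 'k1': 0.03453636384473443, 'position': array([0.29749856, 0.03618012, 1.22083438]), 'orientation': array([-2.94978171,  0.01997811, -1.59366811])}
side {'fx': 438.3753342091604, 'fy': 438.3753342091604, 'cx': 277.4098147242127, 'cy': 209.3335490424046, 'k1': -0.11535966131280312, 'position': array([0.08069364, 0.60468562, 0.55961312]), 'orientation': array([-2.17769622, -0.02461219, -2.42896627])}
{'time': 0.1, 'qpos': array([ 1.15279617,  0.33383854,  0.03988258,  1.46616268, -0.01338503,
        1.34329087, -0.0585248 ]), 'dq': array([ 1.07003261e-04, -1.15123368e-03, -5.07513070e-04, -1.67819107e-03,
       -1.05150099e-03, -9.72416205e-05,  1.12371250e-04]), 'effort': array([ 4.73207590e-03, -6.60013533e+01,  1.37074504e+00, -4.06478655e+01,
        1.71227264e-02,  8.76723760e-03, -2.21138299e-05]), 'eef_pos': array([ 0.20357355, -0.61689011,  0.23852129]), 'tcp_rot': array([-3.14016349e+00,  1.13341445e-04,  3.18754714e-01]), 'contact_force': array([-0.01037878,  0.29782957, -0.26452352]), 'wrist_torque': array([-0.03332554, -0.00103072, -0.01859472]), 'grip_force': 0.0, 'opening': 1.0031980078709022}
```

View pics/top0.png

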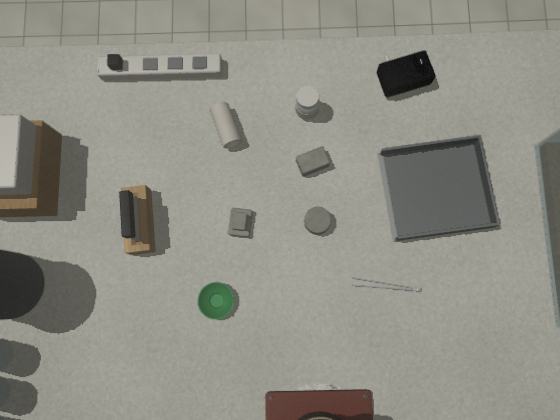

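View pics/side0.png

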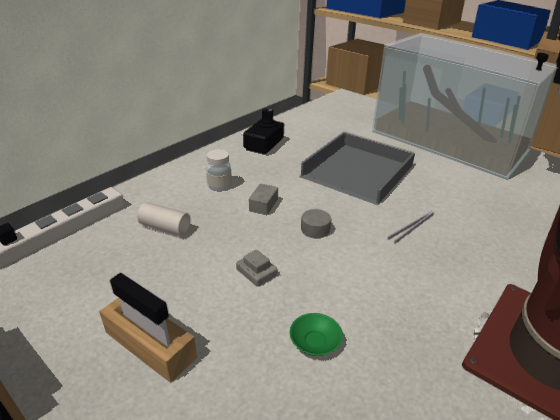

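The top view shows the rack at (137,220) with the scraper handle at (127,214), the stepped block at (240,222), brick at (313,161) and puck at (318,221). The tray is at (438,188) and open to the left. The side view shows the same layout, with the scraper leaning slightly.

```bash
cat > h.py <<'E'
from cell import arm
import numpy as np, cv2
from scipy.spatial.transform import Rotation as R
def cam(n):
    c=arm.camera_info(n); return c,R.from_euler('xyz',c['orientation']).as_matrix()
def px2w(n,uv,z):
    c,M=cam(n); uv=np.atleast_2d(np.float64(uv))
    d=(uv-[c['cx'],c['cy']])/[c['fx'],c['fy']]
    s=d.copy()
    for _ in range(20): s=d/(1+c['k1']*(s**2).sum(1,keepdims=True))
    r=np.c_[s,np.ones(len(s))]@M.T
    return (c['position']+r*((z-c['position'][2])/r[:,2:]))[:,:2]
def w2px(n,P):
    c,M=cam(n); q=(np.atleast_2d(P)-c['position'])@M; s=q[:,:2]/q[:,2:]
    return s*(1+c['k1']*(s**2).sum(1,keepdims=True))*[c['fx'],c['fy']]+[c['cx'],c['cy']]
E
python3 - <<'E'
from h import *
im=cv2.imread('pics/top0.png')
cv2.imwrite('pics/z1.png',cv2.resize(im[80:270,100:340],None,fx=3,fy=3,interpolation=cv2.INTER_CUBIC))
cv2.imwrite('pics/z2.png',cv2.resize(im[120:250,365:515],None,fx=4.4,fy=4.4,interpolation=cv2.INTER_CUBIC))
E
```

```text
(no output)
```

View pics/z1.png

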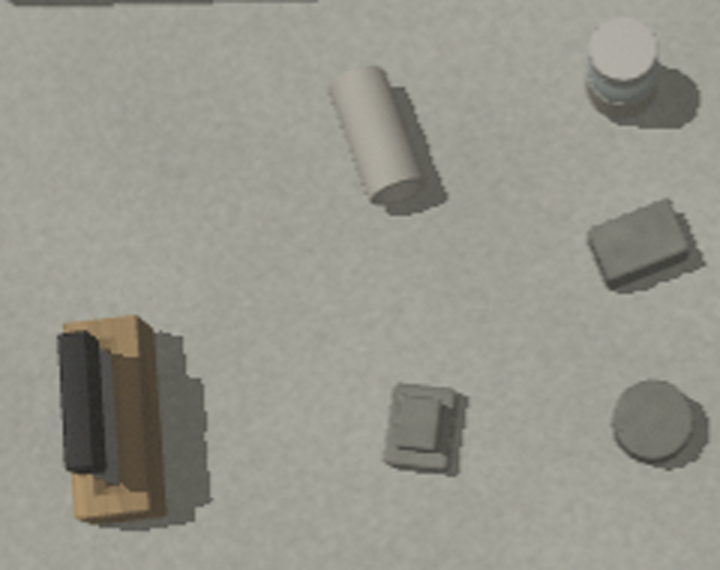

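View pics/z2.png

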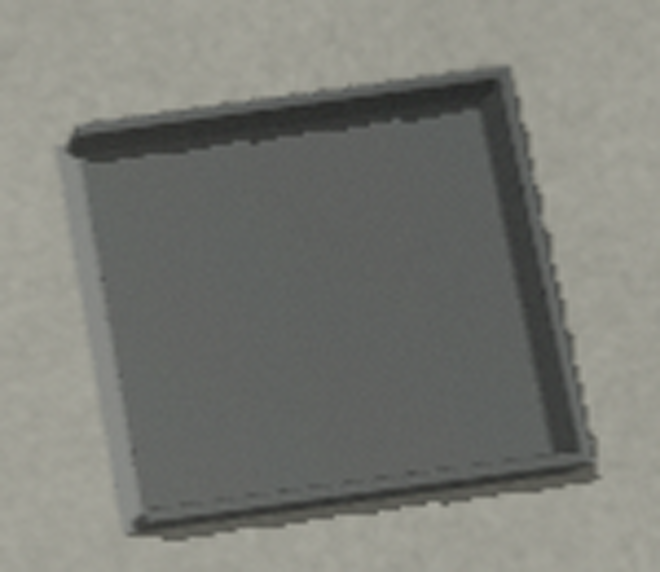

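The crops show these corners:
- **Handle top:** left edge from (58,336) to (66,472).
- **Rack top:** (63,322), (137,316), (151,516), (75,520).
- **Pieces:** clear top faces on all three.
- **Tray rim:** corners about (75,130), (505,70), (590,468), (140,522) in the second crop.

Run:
```python
from h import *
np.set_printoptions(precision=4,suppress=True)
A=lambda L:np.array(L)/3+[100,80]
B=lambda L:np.array(L)/4.4+[365,120]
def q(nm,uv,z): 
    w=px2w('top',uv,z); e=[np.hypot(*(w[(i+1)%len(w)]-w[i])) for i in range(len(w))]
    d=[np.degrees(np.arctan2(*(w[(i+1)%len(w)]-w[i])[::-1])) for i in range(len(w))]
    print(nm,'c',w.mean(0),'\n',w.tolist() if 0 else w.round(3).tolist(),'len',np.round(e,3),'deg',np.round(d,1))
q('handle',A([(58,336),(88,332),(98,470),(66,472)]),.12)
q('rack',A([(63,322),(137,316),(151,516),(75,520)]),.05)
q('brick',A([(590,240),(668,202),(688,240),(608,278)]),.036)
q('puck',A([(652,420)]),.034)
q('stepped',A([(392,393),(440,395),(436,449),(388,445)]),.037)
q('base',A([(400,384),(455,388),(447,471),(385,465)]),.02)
q('tray',B([(75,130),(507,70),(592,468),(140,522)]),.04)
q('lip',B([(58,148),(130,535)]),.0)
q('jar',A([(623,50)]),.085); q('tube',A([(350,72),(398,195)]),.04)
q('tweez',[(352,281),(420,290)],.005); q('dish',[(216,301)],.02)
# segmentation of rack in side view
```

```text
handle c [0.4983 0.3962] 
 [[0.547, 0.412], [0.549, 0.391], [0.449, 0.38], [0.449, 0.402]] len [0.021 0.1   0.022 0.098] deg [ -83.7 -174.    92.1    5.5]
rack c [0.4988 0.3969] 
 [[0.573, 0.432], [0.576, 0.376], [0.424, 0.361], [0.422, 0.418]] len [0.056 0.154 0.056 0.152] deg [ -86.8 -174.5   91.5    5.5]
brick c [ 0.6296 -0.0079] 
 [[0.631, 0.03], [0.659, -0.032], [0.628, -0.046], [0.6, 0.017]] len [0.068 0.034 0.069 0.033] deg [ -64.9 -155.1  114.5   23.1]
puck c [ 0.4885 -0.0136] 
 [[0.488, -0.014]] len [0.] deg [0.]
stepped c [0.4924 0.1669] 
 [[0.514, 0.184], [0.511, 0.147], [0.47, 0.15], [0.474, 0.187]] len [0.037 0.042 0.037 0.04 ] deg [-93.9 175.4  83.7  -4.5]
base c [0.4901 0.1629] 
 [[0.524, 0.18], [0.52, 0.137], [0.455, 0.144], [0.461, 0.191]] len [0.043 0.065 0.048 0.064] deg [-95.7 174.   83.  -10.6]
tray c [ 0.5567 -0.2931] 
 [[0.649, -0.169], [0.674, -0.396], [0.463, -0.419], [0.441, -0.19]] len [0.228 0.213 0.23  0.209] deg [ -83.5 -173.7   95.5    5.8]
lip c [ 0.5448 -0.1787] 
 [[0.651, -0.166], [0.439, -0.192]] len [0.214 0.214] deg [-173.    7.]
jar c [0.7654 0.001 ] 
 [[0.765, 0.001]] len [0.] deg [0.]
tube c [0.721  0.1969] 
 [[0.772, 0.216], [0.67, 0.178]] len [0.109 0.109] deg [-159.8   20.2]
tweez c [ 0.3389 -0.1648] 
 [[0.351, -0.089], [0.327, -0.241]] len [0.154 0.154] deg [-98.8  81.2]
dish c [0.3129 0.219 ] 
 [[0.313, 0.219]] len [0.] deg [0.]
```

drive_tool --deltas "0 -0.1 0 0 0 0.071 -1; 0 -0.1 0 0 0 0.071 -1; 0.04 -0.19 0 0 0 0 -1; 0.04 -0.19 0 0 0 0 -1; 0.04 -0.19 0 0 0 0 -1; 0.04 -0.19 0 0 0 0 -1; 0.13 -0.14 0 0 0 0 -1; 0.13 -0.14 0 0 0 0 -1; 0.13 -0.14 0 0 0 0 -1; 0.13 -0.14 0 0 0 0 -1"

```text
time: 0.93
eef_pos: [0.3039, -0.3011, 0.2393]
tcp_rot: [3.141, 0.0, 0.095]
contact_force: [0.2, -1.8, 0.4]
opening: 0.999
grip_force: 0.0
```

drive_tool --deltas "0.11 -0.15 0 0 0 0 -1; 0.11 -0.15 0 0 0 0 -1; 0.11 -0.15 0 0 0 0 -1; 0.11 -0.15 0 0 0 0 -1; 0.11 -0.15 0 0 0 0 -1; 0.11 -0.15 0 0 0 0 -1; 0.11 -0.15 0 0 0 0 -1; 0.11 -0.15 0 0 0 0 -1; 0.11 -0.15 0 0 0 0 -1; 0 -0.15 0 0 0 0 -1"

```text
time: 1.77
eef_pos: [0.4741, 0.0168, 0.2391]
tcp_rot: [-3.14, -0.001, 0.096]
contact_force: [-0.2, 0.0, -0.1]
opening: 0.999
grip_force: 0.0
```

drive_tool --deltas "0.03 -0.19 0 0 0 0 -1; 0.03 -0.19 0 0 0 0 -1; 0.03 -0.19 0 0 0 0 -1; 0.03 -0.19 0 0 0 0 -1; 0.03 -0.19 0 0 0 0 -1; 0.03 -0.19 0 0 0 0 -1; 0.03 -0.19 0 0 0 0 -1; 0.03 -0.19 0 0 0 0 -1; 0.03 -0.19 0 0 0 0 -1; 0.03 -0.17 0 0 0 0 -1"

```text
time: 2.6
eef_pos: [0.4952, 0.3968, 0.2387]
tcp_rot: [3.142, 0.001, 0.096]
contact_force: [0.5, -0.1, -0.7]
opening: 0.999
grip_force: 0.0
```

Run:
```python
from h import *
print(arm.read_state()['eef_pos'])
im=cv2.cvtColor(arm.capture('side'),cv2.COLOR_RGB2BGR)
cv2.imwrite('pics/s1.png',cv2.resize(im[200:400,60:260],None,fx=3,fy=3,interpolation=cv2.INTER_CUBIC))
```

```text
[0.49522846 0.39681235 0.23871262]
```

View pics/s1.png

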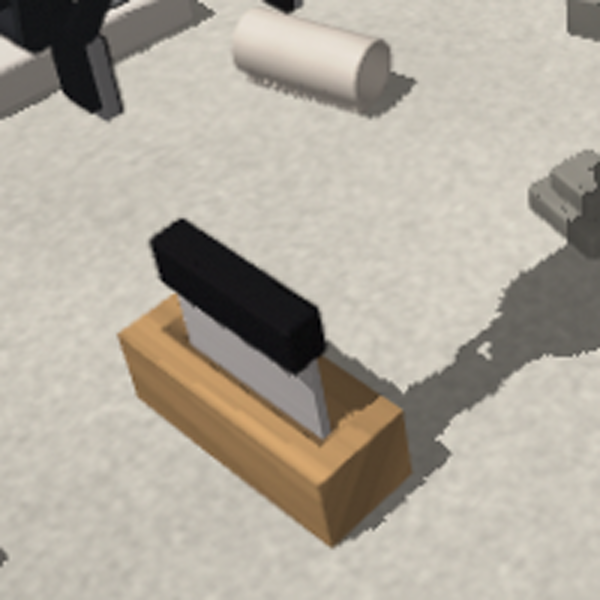

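The crop shows the handle's top face at about (152,238), (182,219), (322,310), (295,326). I see no obvious lean. I'll check this against the top view.

Run:
```python
from h import *
A=lambda L:np.array(L)/3+[60,200]
w=px2w('side',A([(152,238),(182,219),(322,310),(295,326)]),.12); print(w.round(4),w.mean(0))
w=px2w('side',A([(119,335),(175,296),(403,409),(319,487)]),.05); print(w.round(4),(w[0]+w[2])/2)
```

```text
[[0.547  0.4145]
 [0.5478 0.397 ]
 [0.4503 0.3871]
 [0.4514 0.4013]] [0.49911688 0.39999411]
[[0.5714 0.4355]
 [0.5739 0.3999]
 [0.4289 0.3661]
 [0.4228 0.4219]] [0.50015379 0.40079492]
```

drive_tool --deltas "0.017 -0.005 0.15 0 0 0 -1; 0 0 0.15 0 0 0 -1; 0 0 0.14 0 0 0 -1; 0 0 0.12 0 0 0 -1; 0 0 0.1 0 0 0 -1; 0 0 0.07 0 0 0 -1; 0 0 0 0 0 0 -1"

```text
time: 3.23
eef_pos: [0.4977, 0.3944, 0.09]
tcp_rot: [3.139, 0.004, 0.096]
contact_force: [0.6, -0.6, 0.1]
opening: 1.002
grip_force: 0.0
```

drive_tool --deltas "0 0 0 0 0 0 1; 0 0 0 0 0 0 1; 0 0 0 0 0 0 1; 0 0 0 0 0 0 1; 0 0 0 0 0 0 1; 0 0 0 0 0 0 1; 0 0 0 0 0 0 1; 0 0 0 0 0 0 1"

```text
time: 3.9
eef_pos: [0.4993, 0.3972, 0.0945]
tcp_rot: [-3.14, -0.002, 0.096]
contact_force: [0.6, 3.4, 5.5]
opening: 0.249
grip_force: 60.2
```

drive_tool --deltas "0 0 -0.05 0 0 0 1; 0 0 -0.1 0 0 0 1; 0 0 -0.12 0 0 0 1; 0 0 -0.06 0 0 0 1; -0.03 0.15 0 0 0 -0.009 1; -0.03 0.18 0 0 0 0 1; -0.03 0.18 0 0 0 0 1; -0.03 0.18 0 0 0 0 1; -0.03 0.18 0 0 0 0 1; -0.03 0.18 0 0 0 0 1"

```text
time: 4.73
eef_pos: [0.485, 0.1809, 0.1587]
tcp_rot: [3.141, 0.001, 0.109]
contact_force: [1.0, -0.3, -1.1]
opening: 0.25
grip_force: 59.3
```

drive_tool --deltas "-0.02 0.18 0 0 0 0 1; -0.02 0.18 0 0 0 0 1; -0.02 0.17 0 0 0 0 1; -0.02 0.16 0 0 0 0 1; -0.01 0 0.05 0 0 0 1; 0 0 0.1 0 0 0 1; 0 0 0.1 0 0 0 1; 0 0 0.07 0 0 0 1; 0 0 0.02 0 0 0 1; 0 0 0 0 0 0 1"

```text
time: 5.57
eef_pos: [0.4819, 0.0441, 0.0902]
tcp_rot: [-3.141, 0.003, 0.11]
contact_force: [-0.1, -0.1, -2.0]
opening: 0.251
grip_force: 59.0
```

Run:
```python
from h import *
print(arm.read_state()['eef_pos'])
im=cv2.cvtColor(arm.capture('side'),cv2.COLOR_RGB2BGR)
cv2.imwrite('pics/s2.png',cv2.resize(im[130:330,150:410],None,fx=3,fy=3,interpolation=cv2.INTER_CUBIC))
```

```text
[0.48187991 0.04411919 0.09018227]
```

View pics/s2.png

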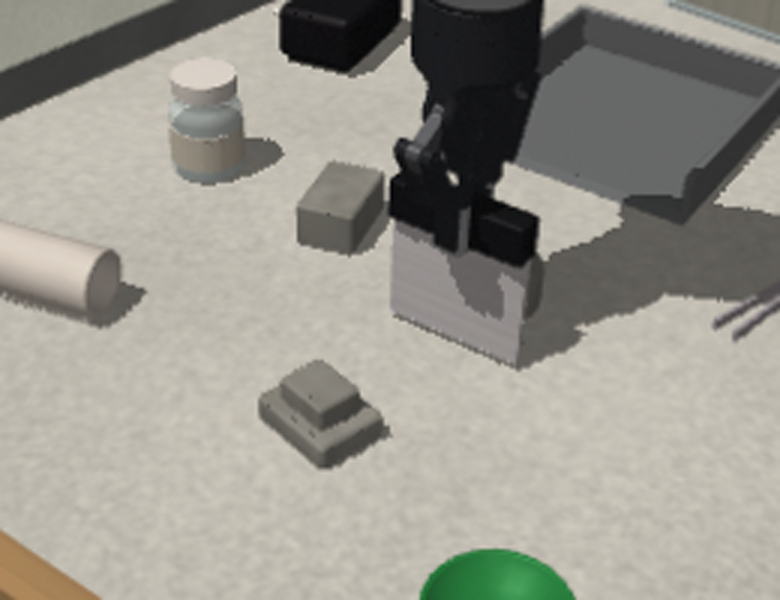

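The blade stands upright behind the puck at about (530,290). The brick at (340,210) and stepped block at (320,410) are clear of the lane, so I'll start the sweep.

drive_tool --deltas "0 0.05 0 0 0 0 1; 0 0.05 0 0 0 0 1; 0 0.07 0 0 0 0 1; 0 0.08 0 0 0 0 1; 0 0.08 0 0 0 0 1; 0 0.08 0 0 0 0 1; 0 0.08 0 0 0 0 1; 0 0.08 0 0 0 0 1; 0 0.08 0 0 0 0 1; 0 0.08 0 0 0 0 1"

```text
time: 6.45
eef_pos: [0.4994, -0.1028, 0.0922]
tcp_rot: [3.141, -0.001, 0.109]
contact_force: [0.9, 2.2, -0.9]
opening: 0.25
grip_force: 59.6
```

drive_tool --deltas "0 0.08 0 0 0 0 1; 0 0.08 0 0 0 0 1; 0 0.08 0 0 0 0 1; 0 0.08 0 0 0 0 1; 0 0.08 0 0 0 0 1; 0 0.08 0 0 0 0 1; 0 0.08 0 0 0 0 1; 0 0.08 0 0 0 0 1; 0 0.08 0 0 0 0 1; 0 0.06 0 0 0 0 1"

```text
time: 7.28
eef_pos: [0.5162, -0.2583, 0.0914]
tcp_rot: [3.141, -0.0, 0.109]
contact_force: [0.2, 1.9, -1.3]
opening: 0.251
grip_force: 59.7
```

drive_tool --deltas "0 0.08 0 0 0 0 1; 0 0.08 0 0 0 0 1; 0 0.08 0 0 0 0 1; 0 0.06 0 0 0 0 1; 0 0.04 0 0 0 0 1; 0 0 0 0 0 0 1; 0 -0.05 0 0 0 0 1; 0 -0.05 -0.1 0 0 0 1; 0 -0.1 -0.15 0 0 0 1; 0 -0.1 -0.1 0 0 0 1"

```text
time: 8.12
eef_pos: [0.5171, -0.2618, 0.1628]
tcp_rot: [-3.141, -0.0, 0.111]
contact_force: [1.8, -0.7, -1.7]
opening: 0.245
grip_force: 59.4
```

drive_tool --deltas "0.01 -0.15 0 0 0 0 1; 0.01 -0.19 0 0 0 0 1; 0.01 -0.19 0 0 0 0 1; 0.01 -0.19 0 0 0 0 1; 0.01 -0.19 0 0 0 0 1; 0.01 -0.19 0 0 0 0 1; 0.01 -0.19 0 0 0 0 1; 0.01 -0.19 0 0 0 0 1; 0.01 -0.19 0 0 0 0 1; 0.01 -0.19 0 0 0 0 1"

```text
time: 8.95
eef_pos: [0.4944, 0.111, 0.1614]
tcp_rot: [3.14, -0.0, 0.112]
contact_force: [0.6, -0.8, -1.9]
opening: 0.249
grip_force: 59.4
```

Run:
```python
from h import *
print(arm.read_state()['eef_pos'])
im=cv2.cvtColor(arm.capture('top'),cv2.COLOR_RGB2BGR)
cv2.imwrite('pics/t2.png',cv2.resize(im[60:260,200:510],None,fx=2.5,fy=2.5,interpolation=cv2.INTER_CUBIC))
```

```text
[0.4944172  0.11098373 0.16141456]
```

View pics/t2.png

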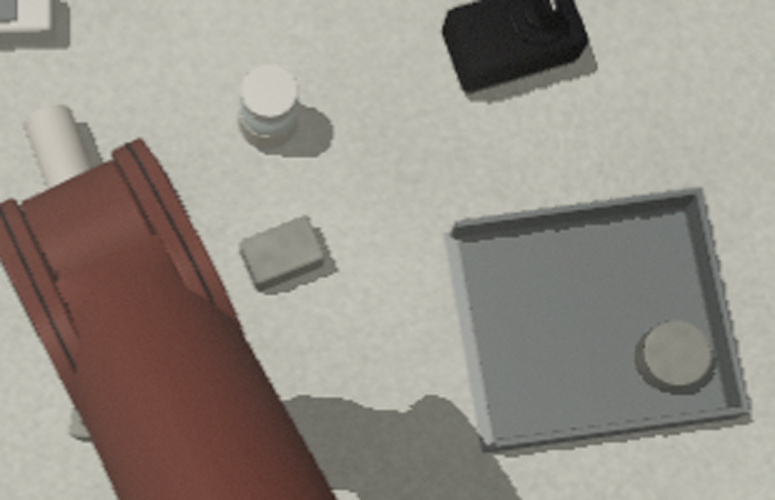

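The puck now lies in the tray's back corner, centred at (680,353). The brick at (284,252) hasn't moved. Next is the stepped block.

drive_tool --deltas "0.01 -0.19 0 0 0 0 1; 0 -0.19 0 0 0 0 1; 0 -0.13 0 0 0 0 1; 0 -0.03 0 0 0 0 1; 0 0 0.07 0 0 0 1; 0 0 0.1 0 0 0 1; 0 0 0.1 0 0 0 1; 0 0 0.06 0 0 0 1; 0 0 0.02 0 0 0 1; 0 0 0 0 0 0 1"

```text
time: 9.83
eef_pos: [0.4853, 0.2155, 0.0906]
tcp_rot: [3.141, 0.002, 0.111]
contact_force: [-1.2, 0.4, -1.9]
opening: 0.25
grip_force: 59.9
```

Run:
```python
from h import *
O=np.array([.5566,-.2834]);a=.11;U=np.array([[np.cos(a),np.sin(a)],[-np.sin(a),np.cos(a)]])
A=lambda L:np.array(L)/2.5+[200,60]
print('tool tray',U@(arm.read_state()['eef_pos'][:2]-O))
for uv,z in((A([(680,353)]),.037),(A([(240,245),(308,217),(325,252),(258,282)]),.036)):
    w=px2w('top',uv,z);print(w.round(3).tolist(),((w-O)@U.T).round(3).tolist())
# brick in side view crop s2
w=px2w('side',np.array([(298,208),(335,163),(383,175),(352,222)])/3+[150,130],.036);print(w.round(3).tolist(),((w-O)@U.T).round(3).tolist(),((w-O)@U.T).mean(0))
w=px2w('side',np.array([(281,382),(318,360),(359,392),(318,420)])/3+[150,130],.037);print('st',w.mean(0),((w-O)@U.T).mean(0))
```

```text
tool tray [-0.01611657  0.50373736]
[[0.522, -0.364]] [[-0.043, -0.077]]
[[0.635, 0.031], [0.661, -0.033], [0.626, -0.048], [0.6, 0.015]] [[0.113, 0.304], [0.131, 0.237], [0.095, 0.227], [0.075, 0.292]]
[[0.633, 0.038], [0.656, -0.026], [0.618, -0.038], [0.593, 0.025]] [[0.112, 0.311], [0.127, 0.245], [0.088, 0.238], [0.07, 0.303]] [0.09913569 0.274111  ]
st [0.48807263 0.17152562] [-0.01817224  0.45969891]
```

drive_tool --deltas "0 0.05 0 0 0 0 1; 0 0.05 0 0 0 0 1; 0 0.07 0 0 0 0 1; 0 0.08 0 0 0 0 1; 0 0.08 0 0 0 0 1; 0 0.08 0 0 0 0 1; 0 0.08 0 0 0 0 1; 0 0.08 0 0 0 0 1; 0 0.08 0 0 0 0 1; 0 0.08 0 0 0 0 1"

```text
time: 10.67
eef_pos: [0.5029, 0.0686, 0.0924]
tcp_rot: [3.141, -0.002, 0.109]
contact_force: [-0.2, 0.1, -2.7]
opening: 0.249
grip_force: 60.0
```

drive_tool --deltas "0 0.09 0 0 0 0 1; 0 0.09 0 0 0 0 1; 0 0.09 0 0 0 0 1; 0 0.09 0 0 0 0 1; 0 0.09 0 0 0 0 1; 0 0.09 0 0 0 0 1; 0 0.09 0 0 0 0 1; 0 0.09 0 0 0 0 1; 0 0.09 0 0 0 0 1; 0 0.09 0 0 0 0 1"

```text
time: 11.5
eef_pos: [0.5221, -0.1106, 0.0924]
tcp_rot: [3.141, -0.001, 0.109]
contact_force: [0.0, 1.3, -2.5]
opening: 0.251
grip_force: 60.0
```

drive_tool --deltas "0 0.09 0 0 0 0 1; 0 0.09 0 0 0 0 1; 0 0.09 0 0 0 0 1; 0 0.09 0 0 0 0 1; 0 0.08 0 0 0 0 1; 0 0.08 0 0 0 0 1; 0 0.07 0 0 0 0 1; 0 0.07 0 0 0 0 1; 0 0.05 0 0 0 0 1; 0 0 0 0 0 0 1"

```text
time: 12.33
eef_pos: [0.5373, -0.2525, 0.0911]
tcp_rot: [3.141, 0.0, 0.107]
contact_force: [0.6, -1.0, -2.3]
opening: 0.248
grip_force: 59.8
```

drive_tool --deltas "0 0.05 0 0 0 0 1; 0 0.05 0 0 0 0 1; 0 0 0 0 0 0 1; 0 -0.04 0 0 0 0 1; 0 -0.05 -0.1 0 0 0 1; 0 -0.08 -0.15 0 0 0 1; 0 -0.1 -0.15 0 0 0 1; 0 -0.1 -0.07 0 0 0.07 1; 0 -0.1 0 0 0 0.075 1; 0 -0.1 0 0 0 0.075 1"

```text
time: 13.17
eef_pos: [0.5341, -0.1539, 0.1868]
tcp_rot: [3.141, -0.002, -0.24]
contact_force: [0.0, -1.0, -2.6]
opening: 0.249
grip_force: 59.9
```

Run:
```python
from h import *
s=arm.read_state();print(s['eef_pos'],s['tcp_rot'],s['qpos'].round(2))
```

```text
[ 0.53408173 -0.15393062  0.18675337] [ 3.14086979e+00 -2.13344666e-03 -2.40495622e-01] [ 0.8   0.24 -0.69  1.74  0.17  1.21 -1.74]
```

drive_tool --deltas "0 0 0 0 0 -0.0775 1; 0 0 0 0 0 -0.0775 1; 0 0 0 0 0 -0.0775 1; 0 0 0 0 0 -0.0775 1; 0 0 0 0 0 -0.0775 1; 0 0 0 0 0 -0.0775 1; 0 0 0 0 0 -0.0775 1; 0 0 0 0 0 -0.0775 1; 0 0 0 0 0 -0.0775 1; 0 0 0 0 0 -0.0775 1"

```text
time: 14.0
eef_pos: [0.5337, -0.1545, 0.1853]
tcp_rot: [-3.141, 0.0, 0.989]
contact_force: [0.3, -0.6, -1.5]
opening: 0.247
grip_force: 59.9
```

drive_tool --deltas "0 0 0 0 0 -0.0775 1; 0 0 0 0 0 -0.0775 1; 0 0 0 0 0 -0.0775 1; 0 0 0 0 0 -0.0775 1; 0 0 0 0 0 -0.0775 1; 0 0 0 0 0 -0.0775 1; 0 0 0 0 0 -0.0775 1; 0 0 0 0 0 -0.0775 1; 0 0 0 0 0 0 1"

```text
time: 14.75
eef_pos: [0.5338, -0.1548, 0.1852]
tcp_rot: [-3.141, -0.0, 1.963]
contact_force: [0.2, 0.6, -1.5]
opening: 0.251
grip_force: 59.9
```

Run:
```python
from h import *
s=arm.read_state();print(s['eef_pos'],s['tcp_rot'],s['qpos'].round(2))
im=cv2.cvtColor(arm.capture('top'),cv2.COLOR_RGB2BGR)
M=R.from_euler('xyz',s['tcp_rot']).as_matrix()
print('share to target',(M.T@(np.array([.672,.012,s['eef_pos'][2]])-s['eef_pos'])/.2).round(3))
cv2.imwrite('pics/t3.png',cv2.resize(im[60:260,200:510],None,fx=2.5,fy=2.5,interpolation=cv2.INTER_CUBIC))
```

```text
[ 0.53375453 -0.15475131  0.18522574] [-3.14133890e+00 -1.61534440e-04  1.96271052e+00] [ 1.07  0.34 -1.03  1.73  0.31  1.25  0.35]
share to target [ 0.507  0.957 -0.   ]
```

View pics/t3.png

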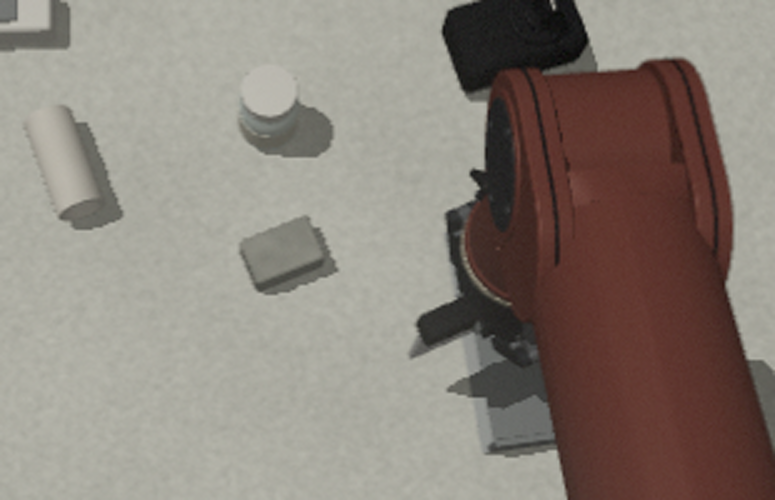

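The handle at (445,320) is parallel to the brick's long side, and the brick at (284,252) hasn't moved. I'll go to its far side.

drive_tool --deltas "0.07 0.14 0 0 0 0 1; 0.07 0.14 0 0 0 0 1; 0.07 0.14 0 0 0 0 1; 0.07 0.14 0 0 0 0 1; 0.07 0.14 0 0 0 0 1; 0.07 0.14 0 0 0 0 1; 0.087 0.117 0 0 0 0 1; 0 0 0 0 0 0 1"

```text
time: 15.47
eef_pos: [0.6743, 0.0182, 0.1853]
tcp_rot: [3.139, -0.004, 1.958]
contact_force: [-0.9, 1.2, -1.2]
opening: 0.249
grip_force: 60.1
```

drive_tool --deltas "0 0 0.07 0 0 0 1; 0 0 0.1 0 0 0 1; 0 0 0.12 0 0 0 1; 0 0 0.1 0 0 0 1; 0 0 0.06 0 0 0 1; 0 0 0.02 0 0 0 1; 0 -0.04 0 0 0 0 1; 0 -0.05 0 0 0 0 1; 0 -0.05 0 0 0 0 1; 0 -0.05 0 0 0 0 1"

```text
time: 16.3
eef_pos: [0.6379, -0.0047, 0.0925]
tcp_rot: [3.14, 0.001, 1.955]
contact_force: [1.6, 0.1, -1.4]
opening: 0.253
grip_force: 60.2
```

drive_tool --deltas "0 -0.05 0 0 0 0 1; 0 -0.05 0 0 0 0 1; 0 -0.05 0 0 0 0 1; 0 -0.04 0 0 0 0 1; 0 0 0 0 0 0 1; 0 0.05 0 0 0 0 1; 0 0.1 0 0 0 0 1; 0 0.03 -0.1 0 0 0 1; 0 0 -0.15 0 0 0 1; 0 0 -0.13 0 0 0 1"

```text
time: 17.13
eef_pos: [0.6367, -0.0041, 0.1678]
tcp_rot: [-3.141, -0.002, 1.957]
contact_force: [0.9, -0.3, -2.1]
opening: 0.248
grip_force: 60.1
```

drive_tool --deltas "0.05 0.05 0 0 0 0.0775 1; 0.1 0 0 0 0 0.0775 1; 0.12 0 0 0 0 0.0775 1; 0.12 0 0 0 0 0.0775 1; 0.1 0 0 0 0 0.0775 1; 0 0 0 0 0 0.0775 1; 0 0 0 0 0 0.0775 1; 0 0 0 0 0 0.0775 1; 0 0 0 0 0 0.0775 1; 0 0 0 0 0 0.0775 1"

```text
time: 17.97
eef_pos: [0.6351, 0.0955, 0.1669]
tcp_rot: [-3.141, 0.001, 0.733]
contact_force: [-0.3, 0.7, -2.4]
opening: 0.248
grip_force: 60.2
```

Run:
```python
from h import *
s=arm.read_state();print(s['eef_pos'],s['tcp_rot'],s['qpos'].round(2))
im=cv2.cvtColor(arm.capture('top'),cv2.COLOR_RGB2BGR)
cv2.imwrite('pics/t4.png',cv2.resize(im[60:260,200:510],None,fx=2.5,fy=2.5,interpolation=cv2.INTER_CUBIC))
```

```text
[0.63508561 0.0955304  0.16688171] [-3.14084571e+00  5.87933066e-04  7.32918586e-01] [ 0.35  0.47 -0.75  1.54  0.33  1.26 -1.29]
```

View pics/t4.png

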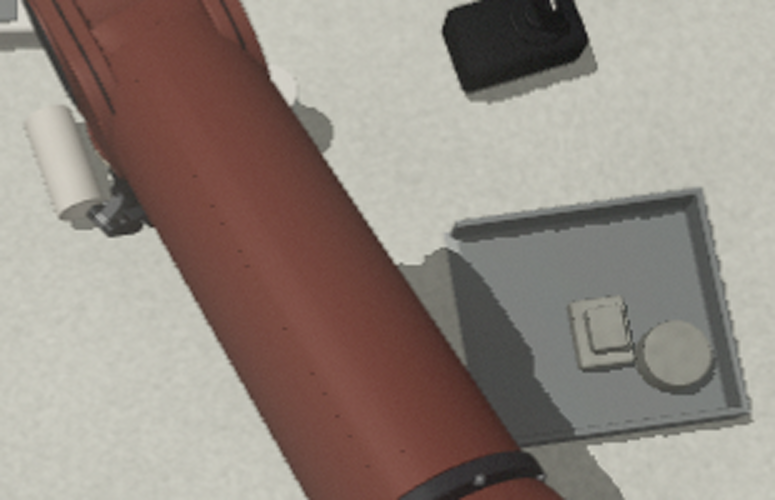

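The stepped block at (602,333) and the puck at (677,355) are both inside the tray. The arm hides the brick. I'll turn the blade back and locate the brick numerically.

drive_tool --deltas "0 0 0 0 0 0.0775 1; 0 0 0 0 0 0.0775 1; 0 0 0 0 0 0.0775 1; 0 0 0 0 0 0.0775 1; 0 0 0 0 0 0.0775 1; 0 0 0 0 0 0.0095 1; 0 0 0 0 0 0 1"

```text
time: 18.6
eef_pos: [0.6349, 0.0953, 0.1671]
tcp_rot: [3.142, 0.0, 0.12]
contact_force: [0.5, -0.8, -1.7]
opening: 0.25
grip_force: 60.2
```

```bash
cat >> h.py <<'E'
O=np.array([.5566,-.2834]);a=.11;U=np.array([[np.cos(a),np.sin(a)],[-np.sin(a),np.cos(a)]])
E
python3 - <<'E'
from h import *
s=arm.read_state();M=R.from_euler('xyz',s['tcp_rot']).as_matrix()
print(s['eef_pos'],s['tcp_rot'],'share',(M.T@(np.array([.5656,.0446,s['eef_pos'][2]])-s['eef_pos'])/.2).round(3))
w=px2w('top',np.array([(570,305),(625,296),(635,362),(580,370)])/2.5+[200,60],.023);print('stepped',((w-O)@U.T).round(3).tolist())
a=cv2.imread('pics/side0.png').astype(int); b=cv2.cvtColor(arm.capture('side'),cv2.COLOR_RGB2BGR)
cv2.imwrite('pics/sB.png',b)
# brick: local dark-grey blob near predicted spot
p=w2px('side',[.578,-.028,.03])[0];print('pred px',p)
h=cv2.cvtColor(b,cv2.COLOR_BGR2HSV);m=((h[...,2]<150)&(h[...,1]<60)&(h[...,2]>70)).astype(np.uint8)
m=cv2.morphologyEx(m,cv2.MORPH_OPEN,np.ones((3,3)))
n,l,st,c=cv2.connectedComponentsWithStats(m)
for i in range(1,n):
    if 100<st[i,4]<4000: print(st[i],c[i].round(1))
E
```

```text
[0.63492904 0.09532416 0.16709584] [3.14151278e+00 4.42181653e-04 1.19533965e-01] share [-0.374  0.21   0.   ]
stepped [[0.017, 0.009], [0.019, -0.043], [-0.044, -0.04], [-0.044, 0.011]]
pred px [288.48793524 198.95036921]
[311  15  15  66 805] [318.7  48.2]
[310  89  14  12 108] [315.   94.2]
[ 300  132  114   55 2981] [361.5 161.5]
[268 137  21  18 127] [278.3 145.5]
[ 207  153   42   46 1329] [227.5 176.1]
[ 88 192  18  11 128] [ 96.3 197. ]
[   0  196  131   73 2056] [ 61.  231.5]
[ 229  197   71   30 1144] [266.1 211.5]
[ 62 203  19  13 153] [ 71.4 208.9]
[138 213  60  26 594] [173.6 227.3]
[ 35 214  20  14 164] [ 44.4 220.7]
[522 306  38  52 324] [537.4 335.1]
[   0  327   62   93 3597] [ 26.1 375.4]
[306 337  40  24 257] [330.  352.6]
[180 343  30  34 272] [196.5 357.8]
```

drive_tool --deltas "-0.1 0.05 0 0 0 0.006 1; -0.15 0.08 0 0 0 0 1; -0.12 0.08 0 0 0 0 1; 0 0 0 0 0 0 1; 0 0 0.07 0 0 0 1; 0 0 0.1 0 0 0 1; 0 0 0.12 0 0 0 1; 0 0 0.07 0 0 0 1; 0 0 0.02 0 0 0 1; 0 0 0 0 0 0 1"

```text
time: 19.48
eef_pos: [0.5651, 0.0452, 0.0904]
tcp_rot: [-3.141, 0.002, 0.108]
contact_force: [-0.1, -0.0, -1.0]
opening: 0.251
grip_force: 60.0
```

Run:
```python
from h import *
e=arm.read_state()['eef_pos'];print(e,U@(e[:2]-O))
b=cv2.cvtColor(arm.capture('side'),cv2.COLOR_RGB2GRAY)
print('blade base ends',w2px('side',[[*(e[:2]+U[0]*k),.006] for k in(-.05,.05)]).round(),'brick corners',w2px('side',[[*(np.array([.578,-.028])+.035*i*np.array([.38,-.925])+.023*j*np.array([.925,.38])),.036] for i in(-1,1) for j in(-1,1)]).round())
for r in range(165,225,3): print(r,' '.join('%3d'%v for v in b[r,228:340:4]))
```

```text
[0.56509259 0.04518794 0.09035788] [0.04451309 0.32566969]
blade base ends [[290. 233.]
 [252. 217.]] brick corners [[294. 207.]
 [273. 203.]
 [303. 191.]
 [283. 187.]]
165 145 182 185 181 179  27  71  46  47  17  18  25  19  18  17  68 181 179 175  47  47  49  49 101 101 101 101 101
168 102 180 179 180 179  17  35  20  16  18  19  23  19  18  39 180 183 183 176  48  47  49 101 101 101 101 101 101
171  94 182 181 178 178 174  23  16  18  30  20  21  20  17 180 185 179 180 172  48  49 101 101 101 101 100 101 101
174  91 184 179 185 180 127  15  16  17  75  20  19  18  19 181 181 181 182 144  59 101 101 101 101 101 101 101 101
177  92  91  89  91 182  56  17  19  17  17  20  18  16  79 185 183 185 183 116 106 107 103 101 101 101 101 101 101
180  93  91  90  89 171  55  15  19  18  18  19  14   9  64 186 186 185 182 187 181 162 109 107 104 102 101 102 101
183  93  89  92  89 184  56  16  15  16  17  20  41  10  14  19 135 183 187 184 189 185 183 160 109 107  98  50  50
186  94  94 112 185 182 114  13  16  16  19  25  38  22  25  20  20  20 189 190 187 187 186 185 184 156  54  52  52
189
[... 688 characters left out ...]
  91
207 183 181 184 190 184 185 142 140 142 141 138  95  96  95 137 136  64  57  59  92  89  90  89  88  90  92  92  89
210 186 184 174 186 186 190 140 143 139 140 140  97  96  96 138 136  62  57  83  90  92  89  90  89  91  89  87  91
213 177 172 178 188 185 185 140 143 139 144 140 105  95  97 137 138  64  55  91  88  90  91  89  89  89  89  89  91
216 183 183 184 179 185 177 142 139 141 141 140 143 136  96 136 140  64  61  88  90  91  88  90  88  89  89 112 178
219 184 184 177 177 185 183 113 136 141 138 142 139 139 137 137 136  67  90  86  90  91  89  88 111 169 181 177 181
222 179 183 182 180 188 188 185 176 107 146 140 141 143 137 138 136  87  89  88  91 163 186 183 179 177 184 175 182
```

The shaded strip beside the blade at columns 292–304 matches the predicted brick edge, so I'll sweep it in.

drive_tool --deltas "0 0.05 0 0 0 0 1; 0 0.05 0 0 0 0 1; 0 0.06 0 0 0 0 1; 0 0.08 0 0 0 0 1; 0 0.08 0 0 0 0 1; 0 0.08 0 0 0 0 1; 0 0.08 0 0 0 0 1; 0 0.08 0 0 0 0 1; 0 0.08 0 0 0 0 1; 0 0.08 0 0 0 0 1"

```text
time: 20.37
eef_pos: [0.5811, -0.0998, 0.0922]
tcp_rot: [-3.141, -0.001, 0.105]
contact_force: [0.2, 2.8, -1.4]
opening: 0.251
grip_force: 60.3
```

drive_tool --deltas "0 0.08 0 0 0 0 1; 0 0.08 0 0 0 0 1; 0 0.08 0 0 0 0 1; 0 0.08 0 0 0 0 1; 0 0.08 0 0 0 0 1; 0 0.08 0 0 0 0 1; 0 0.06 0 0 0 0 1; 0 0.04 0 0 0 0 1; 0 0 0 0 0 0 1"

```text
time: 21.12
eef_pos: [0.593, -0.216, 0.0914]
tcp_rot: [3.141, -0.0, 0.103]
contact_force: [-0.8, -0.3, -2.2]
opening: 0.248
grip_force: 60.4
```

drive_tool --deltas "0 -0.04 0 0 0 0 1; 0 -0.05 -0.08 0 0 0 1; 0 -0.08 -0.15 0 0 0 1; 0 -0.1 -0.12 0 0 0 1; -0.04 -0.18 -0.02 0 0 0 1; -0.04 -0.18 0 0 0 0 1; -0.04 -0.18 0 0 0 0 1; -0.04 -0.18 0 0 0 0 1; -0.04 -0.18 0 0 0 0 1; -0.04 -0.18 0 0 0 0 1"

```text
time: 21.95
eef_pos: [0.5153, 0.0534, 0.1665]
tcp_rot: [3.14, -0.001, 0.108]
contact_force: [0.5, 0.9, -2.3]
opening: 0.251
grip_force: 60.2
```

Run:
```python
from h import *
s=arm.read_state();M=R.from_euler('xyz',s['tcp_rot']).as_matrix()
print(s['eef_pos'],s['tcp_rot'],'share',(M.T@(np.array([.4993,.3972,s['eef_pos'][2]])-s['eef_pos'])/.2).round(3))
im=cv2.cvtColor(arm.capture('top'),cv2.COLOR_RGB2BGR)
cv2.imwrite('pics/t5.png',cv2.resize(im[60:310,200:510],None,fx=2.4,fy=2.4,interpolation=cv2.INTER_CUBIC))
```

```text
[0.51528393 0.05338909 0.16654354] [ 3.14041136e+00 -9.01308104e-04  1.07789041e-01] share [ 0.105 -1.718 -0.002]
```

View pics/t5.png

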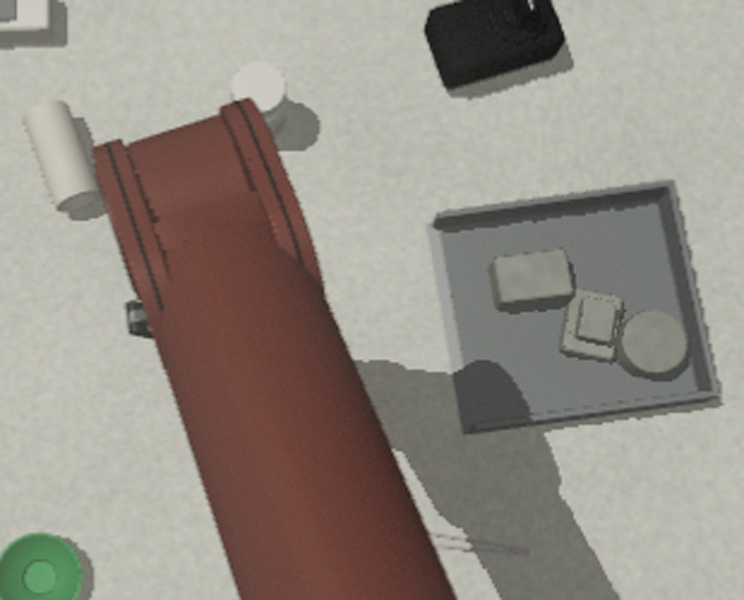

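All three pieces are fully inside the tray: brick (532,280), stepped block (593,325) and puck (653,343). I'll return the scraper to the rack.

drive_tool --deltas "0.01 -0.15 0 0 0 0.0076 1; 0.01 -0.19 0 0 0 0 1; 0.01 -0.19 0 0 0 0 1; 0.01 -0.19 0 0 0 0 1; 0.01 -0.19 0 0 0 0 1; 0.01 -0.19 0 0 0 0 1; 0.01 -0.19 0 0 0 0 1; 0.01 -0.19 0 0 0 0 1; 0.01 -0.15 0 0 0 0 1; 0 -0.07 0 0 0 0 1"

```text
time: 22.83
eef_pos: [0.4994, 0.3963, 0.1667]
tcp_rot: [-3.139, -0.0, 0.1]
contact_force: [-1.4, 0.3, -2.5]
opening: 0.246
grip_force: 60.4
```

drive_tool --deltas "0 0 0 0 0 0 1; 0 0 0 0 0 0 1"

```text
time: 23.0
eef_pos: [0.501, 0.392, 0.1662]
tcp_rot: [-3.141, -0.0, 0.097]
contact_force: [0.4, -0.0, -0.9]
opening: 0.25
grip_force: 60.4
```

Run:
```python
from h import *
s=arm.read_state();M=R.from_euler('xyz',s['tcp_rot']).as_matrix()
print(s['eef_pos'],s['tcp_rot'],'share',(M.T@(np.array([.4993,.3972,.0945])-s['eef_pos'])/.2).round(4))
```

```text
[0.50104748 0.39198673 0.16615644] [-3.14132943e+00 -6.70261785e-05  9.71400017e-02] share [-0.0062 -0.0267  0.3583]
```

drive_tool --deltas "-0.006 -0.027 0 0 0 0.0006 1; 0 0 0.04 0 0 0 1; 0 0 0.04 0 0 0 1; 0 0 0.02 0 0 0 1; 0 0 0 0 0 0 1; 0 0 0 0 0 0 1"

```text
time: 23.5
eef_pos: [0.5012, 0.3946, 0.1447]
tcp_rot: [3.141, 0.001, 0.092]
contact_force: [0.6, 0.9, -1.3]
opening: 0.251
grip_force: 60.3
```

Run:
```python
from h import *
L=[]
for _ in range(10):
    s=arm.read_state();L.append(np.r_[s['eef_pos'],s['tcp_rot'][2]]);arm.capture('side')
L=np.array(L);print(L.mean(0),L.std(0))
```

```text
[0.50127551 0.39532042 0.14546096 0.09200627] [7.17693884e-05 2.77801801e-04 2.72146791e-04 2.58769066e-04]
```

drive_tool --deltas "-0.009 -0.01 0 0 0 -0.0025 1; 0 0 0 0 0 0 1; 0 0 0 0 0 0 1; 0 0 0 0 0 0 1"

```text
time: 24.33
eef_pos: [0.4991, 0.3973, 0.1454]
tcp_rot: [-3.142, 0.0, 0.096]
contact_force: [0.0, 0.3, -2.3]
opening: 0.253
grip_force: 60.3
```

Run:
```python
from h import *
s=arm.read_state();print(s['eef_pos'],s['tcp_rot'])
arm.capture('side');s=arm.read_state();print(s['eef_pos'],s['tcp_rot'],s['contact_force'])
```

```text
[0.4990849  0.39731723 0.14535031] [-3.14155933e+00  3.69420204e-05  9.63565408e-02]
[0.49915039 0.39729312 0.14535632] [-3.14155598e+00 -2.39361042e-05  9.62956565e-02] [ 0.42996     0.47601721 -2.25152654]
```

Aligned. I'll descend about 51 mm, slowly.

drive_tool --deltas "0 0 0.03 0 0 0 1; 0 0 0.03 0 0 0 1; 0 0 0.03 0 0 0 1; 0 0 0.03 0 0 0 1; 0 0 0.03 0 0 0 1"

```text
time: 24.8
eef_pos: [0.499, 0.3974, 0.1145]
tcp_rot: [-3.141, 0.0, 0.096]
contact_force: [0.4, 1.0, -1.8]
opening: 0.25
grip_force: 60.4
```

drive_tool --deltas "0 0 0.03 0 0 0 1; 0 0 0.03 0 0 0 1; 0 0 0.02 0 0 0 1; 0 0 0.01 0 0 0 1; 0 0 0.005 0 0 0 1; 0 0 0 0 0 0 1"

```text
time: 25.3
eef_pos: [0.4989, 0.3976, 0.0962]
tcp_rot: [-3.141, 0.0, 0.097]
contact_force: [0.6, 4.3, -3.6]
opening: 0.25
grip_force: 60.2
```

drive_tool --deltas "0 0 0.006 0 0 0 1; 0 0 0.006 0 0 0 1; 0 0 0 0 0 0 1; 0 0 0 0 0 0 1"

```text
time: 25.63
eef_pos: [0.4991, 0.3977, 0.0947]
tcp_rot: [-3.141, -0.001, 0.096]
contact_force: [-3.3, 1.4, 5.0]
opening: 0.247
grip_force: 61.2
```

Touching the bottom, with the upward force now 5 N. Releasing.

drive_tool --deltas "0 0 0 0 0 0 -1; 0 0 0 0 0 0 -1; 0 0 0 0 0 0 -1; 0 0 0 0 0 0 -1; 0 0 0 0 0 0 -1; 0 0 0 0 0 0 -1; 0 0 0 0 0 0 -1"

```text
time: 26.22
eef_pos: [0.4992, 0.3972, 0.0939]
tcp_rot: [3.142, 0.0, 0.096]
contact_force: [0.1, -0.1, 0.5]
opening: 0.999
grip_force: 0.0
```

drive_tool --deltas "0 0 -0.05 0 0 0 -1; 0 0 -0.1 0 0 0 -1; 0 0 -0.15 0 0 0 -1; 0 0 -0.18 0 0 0 -1; 0 0 -0.15 0 0 0 -1; 0 0 -0.1 0 0 0 -1; 0 0 0 0 0 0 -1"

```text
time: 26.8
eef_pos: [0.5002, 0.3991, 0.2461]
tcp_rot: [-3.137, -0.006, 0.096]
contact_force: [-0.1, 0.8, 0.7]
opening: 0.997
grip_force: 0.0
```

Run:
```python
from h import *
b=cv2.cvtColor(arm.capture('side'),cv2.COLOR_RGB2BGR); a=cv2.imread('pics/s1.png')
d=cv2.absdiff(cv2.resize(a,(200,200),interpolation=cv2.INTER_AREA),b[200:400,60:260]).max(2)
def hb(im): 
    m=(im.max(2)<60).astype(np.uint8);m[:60]=0
    n,l,s,c=cv2.connectedComponentsWithStats(m);i=1+s[1:,4].argmax();return s[i],c[i]
print(hb(cv2.resize(a,(200,200),interpolation=cv2.INTER_AREA)),hb(b[200:400,60:260]))
t=cv2.cvtColor(arm.capture('top'),cv2.COLOR_RGB2BGR);t0=cv2.imread('pics/top0.png')
n,l,s,c=cv2.connectedComponentsWithStats((cv2.absdiff(t,t0).max(2)>40).astype(np.uint8))
print([(s[i].tolist()) for i in range(1,n) if s[i,4]>40])
print(arm.read_state()['time'],arm.read_state()['eef_pos'])
```

```text
(array([  51,   73,   58,   52, 1358], dtype=int32), array([79.5191458 , 98.41237113])) (array([  50,   74,   59,   51, 1347], dtype=int32), array([79.18114328, 98.75946548]))
[[0, 98, 41, 91, 1629], [295, 146, 41, 32, 882], [36, 159, 463, 261, 43509], [37, 165, 22, 51, 803], [406, 164, 32, 21, 497], [435, 180, 23, 29, 389], [460, 190, 26, 25, 450], [0, 198, 36, 11, 312], [228, 207, 29, 24, 482], [303, 206, 34, 31, 788], [300, 411, 59, 9, 290]]
26.9 [0.49933791 0.39759188 0.24128869]
```

```bash
python3 -c "
from cell import arm
print(arm.close_job())"
```

```text
the job is handed in; nothing more can be done
None
```

The job is handed in at about 27 s: the brick, stepped block and puck lie inside the tray, and the scraper is back down in its slot and released; the final images showed the tube and jar unmoved, but I did not check the dish and tweezers separately.

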